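# Bleed the bench compressor and pull its filters

## Robot

A 7-joint arm with a two-finger parallel gripper is mounted at the origin on a cart in front of the work surface, level with it; the furniture and walls round the work are solid. World frame = base frame: x ahead of the robot, y to its left, z up, the work surface at z = 0. Lengths are in mm, angles in rad, forces in N, time in s.
With the tool pointing down it reaches from about 400 to 875 mm from the base axis. Payload 4.4 kg.
Tool frame: the origin (TCP) lies on the mounting face of the last link; the fingertips stand 173 mm ahead of it and the grasp point (between the pads) lies 155 mm ahead of it; z points along the fingers, y is the line along which they close (so a half turn about z gives the same grasp; the last joint's range is limited). The gripper opens to 85 mm and grips with 20 to 120 N. Pads are 22 mm wide; open, the fingers measure 114 mm over their backs; the gripper's body (76 mm by 85 mm) begins 54 mm behind the grasp point. The pads swing forward as they close: fully open they stand 13 mm farther back than shut.
Start: joints at [1.139, 0.628, 0.038, 1.517, -0.027, 0.996, -0.02], TCP at [232.524, -606.999, 404.713] pointing down, gripper open.
Joint ranges: [-3.06, 3.06], [-0.37, 2.12], [-1.25, 1.32], [0.18, 2.47], [-1.1, 4.24], [0.23, 1.98], [-2.94, 2.94]. Speed limits (rad/s): [2.57, 2.57, 3.14, 3.14, 3.14, 3.14, 3.14].

## Interface

Orientations are given as [roll, pitch, yaw] about the fixed x, y, z axes, in that order (R = Rz(yaw) Ry(pitch) Rx(roll)).
In Python, from cell import * gives the robot as it stands. The module is installed in compiled form; this text tells all that it offers.
- The arm moves only by the tool jog_arm, never from a script. Its argument "steps" is a list of rows, each a list of 7 numbers: the opening, from -1 (shut) to 1 (fully open), so that 0 is half open, then the shift along the tool's x, y, z as a fraction of full scale, then the turn, a rotation vector about the tool's x, y, z as a fraction of full scale. A call has 1 to 10 rows; each row shifts and turns the commanded pose from where the row before left it, along the tool's axes as they then stand; what a row does not reach is not made up. Full scale, the value 1, is 500 mm for a shift and 2 rad for a turn. A row lasts 1/8 s, in which the tool goes at most 62.5 mm and 10.7 degrees, less where a joint would pass 70% of its speed; a pose out of reach is approached as far as the arm can. A call with a number of a shift or a turn outside -1 to 1 is refused whole. A call with a gripper value outside its range is refused whole. The fingers move at their own pace and stop on an object; the grip force is fixed at half the most. Time passes only in rows, so rows that do not move let the fingers close. It gives the time, the measured TCP pose, the force, the opening and the grip force at its end, in the units of the state.
- read_state(): the state, without advancing time (a new reading comes with each control period).
- get_image(name): name is "side" or "top" or "wrist"; returns a dict with "pixels" (400x640x3 uint8, red, green, blue), "depth" (400x640 float32, mm along the optical axis (not along the pixel's ray), 0 where there is no reading), "vertical_fov" (degrees; the focal length in pixels is half the picture's height over the tangent of half this angle, whatever the lens; pixels are square), "cx", "cy" (the principal point, pixels), "k1" (the pictures are not rectified: a ray, as slopes to the right and down, at radius r is drawn at 1 + k1 r^2 times it, then the intrinsics apply), "R" (3x3) and "t" (3): a world point X has camera coordinates R X + t. Camera axes: x right, y down, z forward; pixel columns grow to the right and rows downward; lengths in mm; the calibration is good to about 2 mm. A picture is of the moment at which its call begins.
- finish_job(): hands the job in; it is judged then, once.
The state is a dict: "clock": time; "qpos": joint angles; "qd": joint speeds; "tau": joint torques, N m; "eef_pos": TCP position; "tool_rot": TCP orientation; "force": force on the tool from outside, world axes, zero at the start; "torque": the same for the moment, N m; "width": finger opening in mm; "gripper_force": force on a finger pad.
Only numpy, scipy, OpenCV 4.12 (cv2) and the standard library are available. Lean on these libraries where they do the work, as an engineer would, in place of code of your own. Each camera call takes 0.05 s, during which the arm holds its last target. There are 200 camera calls.

## Task

Bleed the compressor first: with all its filters still locked in, turn the flywheel clockwise (seen from above) by its handle, feel the resistance climb to its peak and let go, and stop just past it, relief pin home. Then turn each fitted filter counter-clockwise to its stop, lift it out and put it in the steel tray. Last, turn the wheel clockwise once more round to blow out the open sockets, stop again just past the peak with the pin home, and let go; leave the other things on the table where they are.

Things in the scene. Friction and masses are not known exactly. Their poses are not given: they have to be found in the camera images.
- compressor: the bench compressor, fixed: base plate 190 x 320 mm (long side along its y), 12 mm thick; on its -y half a flywheel on an upright shaft (axis at y = -85 mm), on its +y half a square aluminium filter block 138 x 138 mm with its top at z = 46 mm (centre at y = +88 mm) and four sockets. Origin on the table under the middle of the plate
- flywheel (a joint): angle of the steel flywheel (164 mm across, 18 mm thick, top face 103 mm above the table), growing clockwise seen from above; no end stops. Its zero is arbitrary: the compression peak comes 1.2 to 3.4 rad clockwise of the start, different each time, and must be felt. Let go in the last 1.2 rad before the peak, the wheel springs back some way; elsewhere it stays
- hub (a point): centre of the flywheel's top face, on the shaft axis. How the wheel feels at the handle: 2 to 4 N over most of a turn; climbing to 10 to 18 N over the last 1.2 rad before the peak; then it lets go within 0.25 rad, pushing the wheel on a little; about 0.7 rad further the next stroke begins with a light rise of 4 to 7 N; peaks come once a turn
- spinner: the flywheel's handle: a black upright post, 22 mm diameter, 50 mm high, that spins freely on its own axis, standing on the flywheel's top face 62 mm from the shaft axis; origin at the centre of its foot, 103 mm above the table
- relief_pin (a joint): how far (m) the relief valve's steel pin stands out of its grey block, which is clamped under the flywheel's rim somewhere on the robot's side. About 0.003 to 0.005 in the easy part of the turn, 0.013 at the peak; it slides home (0) when the compression lets go, so home = just past the peak. Turned too far, the wheel lifts it again and must go round once more. Not to be handled
- tray: shallow open steel tray, 160 (x) x 140 (y) x 35 mm high, walls and floor 4 mm, loose on the table left or right of the compressor; origin at the centre of its underside, z up
- filter_0: bayonet filter in the near right socket (may be absent): grey round body 36 mm across, 38 mm high; two lugs 10 mm wide along its +x and -x, to 26 mm from its axis, 22 to 28 mm above its underside; on top a black grip bar 35 mm long (its x), 14 mm thick (its y), 38 to 77 mm above its underside. Origin: centre of its underside, z up. Fitted, its underside is 24 mm above the table
- socket_0 (a point): centre of the near right socket (seen from the robot), level with the block's top, 46 mm above the table; tabs and stops rise 13 mm above it. Locked, a filter's x lies within 0.2 rad of the compressor's x; turned counter-clockwise (seen from above, under 0.1 N m) it is free from 0.65 rad and stops at about 1.35 rad; raised 35 mm it is clear
- filter_1: bayonet filter in the near left socket (may be absent): grey round body 36 mm across, 38 mm high; two lugs 10 mm wide along its +x and -x, to 26 mm from its axis, 22 to 28 mm above its underside; on top a black grip bar 35 mm long (its x), 14 mm thick (its y), 38 to 77 mm above its underside. Origin: centre of its underside, z up. Fitted, its underside is 24 mm above the table
- socket_1 (a point): centre of the near left socket (seen from the robot), level with the block's top, 46 mm above the table; tabs and stops rise 13 mm above it. Locked, a filter's x lies within 0.2 rad of the compressor's x; turned counter-clockwise (seen from above, under 0.1 N m) it is free from 0.65 rad and stops at about 1.35 rad; raised 35 mm it is clear
- filter_2: bayonet filter in the far right socket (may be absent): grey round body 36 mm across, 38 mm high; two lugs 10 mm wide along its +x and -x, to 26 mm from its axis, 22 to 28 mm above its underside; on top a black grip bar 35 mm long (its x), 14 mm thick (its y), 38 to 77 mm above its underside. Origin: centre of its underside, z up. Fitted, its underside is 24 mm above the table
- socket_2 (a point): centre of the far right socket (seen from the robot), level with the block's top, 46 mm above the table; tabs and stops rise 13 mm above it. Locked, a filter's x lies within 0.2 rad of the compressor's x; turned counter-clockwise (seen from above, under 0.1 N m) it is free from 0.65 rad and stops at about 1.35 rad; raised 35 mm it is clear
- filter_3: bayonet filter in the far left socket (may be absent): grey round body 36 mm across, 38 mm high; two lugs 10 mm wide along its +x and -x, to 26 mm from its axis, 22 to 28 mm above its underside; on top a black grip bar 35 mm long (its x), 14 mm thick (its y), 38 to 77 mm above its underside. Origin: centre of its underside, z up. Fitted, its underside is 24 mm above the table
- socket_3 (a point): centre of the far left socket (seen from the robot), level with the block's top, 46 mm above the table; tabs and stops rise 13 mm above it. Locked, a filter's x lies within 0.2 rad of the compressor's x; turned counter-clockwise (seen from above, under 0.1 N m) it is free from 0.65 rad and stops at about 1.35 rad; raised 35 mm it is clear
- oil_can: red plastic oil can with a long spout, 70 mm across, 150 mm high, standing; origin at the centre of its underside. A bystander
- tape_measure: yellow tape measure, 66 x 76 x 34 mm; origin at the centre of its underside. A bystander
Not all that is in view belongs to the job. Leave any blue or green look-alike of the filter_2 alone. What is shaped like the filter_3 but red is not meant.

How it is judged:
By the outcome, as a careful person would: the job done as asked, in the order asked, and still so for the second after the job is handed in, with the robot touching nothing.
Of filter_0, filter_1, filter_2, filter_3 only 2 to 4 are there at a start; the rules pass over those that are not, and their reading is None.
At some moment in a run one of tray may be knocked a few centimetres aside while the robot is not near it.
Once in a run the grip may slacken for a moment while it holds something.
It also fails if it takes over 210 s, if anything falls off the work surface, if the arm or the gripper's body presses on something with over 40 N, if the wrist force passes 120 N, or if a joint passes its speed limit or range.

## Working session

There is one attempt and no reset: what is moved stays moved. The work goes in short steps, Python scripts to look and compute and a tool call to move; the robot and the scene stay as the last step left them, time stands still between calls to the robot, and variables do not carry over. Pictures are saved under pics/ and viewed, at most 14 in all, crops included, and the job is handed in when it is done.

Besides the shell and the picture viewer there is one more tool, called after "Call:" as name(argument=value, ...), one argument or row to a line, values as JSON. jog_arm: Moves the arm, as the interface text tells. Shift numbers are shares of 500 mm and turn numbers shares of 2 rad, none past 1 either way. Its arguments: {"type":"object","properties":{"steps":{"type":"array"}},"required":["steps"]}

```bash
mkdir -p pics; cat > h.py <<'E'
from cell import *
import numpy as np, cv2
def save(n,f):
    im=get_image(n); cv2.imwrite(f'pics/{f}.png',im['pixels'][:,:,::-1]); np.savez(f'pics/{f}.npz',**im); return im
def cloud(im):
    h,w=im['depth'].shape; f=h/2/np.tan(np.radians(im['vertical_fov'])/2)
    K=np.array([[f,0,im['cx']],[0,f,im['cy']],[0,0,1.]])
    v,u=np.mgrid[:h,:w]; p=np.stack([u,v],-1).reshape(-1,1,2).astype(float)
    q=cv2.undistortPoints(p,K,np.array([float(im['k1']),0,0,0])).reshape(h,w,2)
    d=im['depth'][...,None].astype(float)
    X=np.concatenate([q*d,d],-1)
    X=(X-im['t'])@np.array(im['R'])
    X[im['depth']==0]=np.nan
    return X
E
python3 - <<'E'
from h import *
for n in('top','side'):
    im=save(n,n+'0'); print(n,im['R'],im['t'],im['vertical_fov'],im['k1'])
s=read_state(); print(s)
E
```

```text
top [[ 0.02293918 -0.99963607 -0.0141958 ]
 [-0.99681053 -0.02178408 -0.07677389]
 [ 0.0764367   0.01591165 -0.99694747]] [ -35.88016673  540.64025754 1320.6049462 ] 51.2568306800696 -0.001049675743817146
side [[-0.99436667 -0.10564627 -0.00859065]
 [-0.02960037  0.35459854 -0.93455   ]
 [ 0.10177796 -0.92903108 -0.35572814]] [ 535.5465468   100.09398653 1359.15537665] 43.37037950543936 -0.038518185282572844
{'clock': 0.1, 'qpos': array([ 1.13919514,  0.62925689,  0.03843198,  1.51827401, -0.02698827,
        0.99628369, -0.0200007 ]), 'qd': array([-0.0001021 ,  0.00021913, -0.00033244, -0.00248005, -0.00148659,
        0.00086562,  0.00079242]), 'tau': array([ 2.87245661e-03, -5.64536119e+01,  1.23045925e+00, -1.93972081e+01,
        1.12797166e-02,  5.49600823e-03, -9.56237329e-07]), 'eef_pos': array([ 232.44481406, -606.73519706,  403.8765229 ]), 'tool_rot': array([-3.13988842e+00,  1.97060604e-05,  3.65817084e-01]), 'force': array([ 0.43865815,  0.52338595, -0.02815286]), 'torque': array([-0.00650323,  0.04290143,  0.00703733]), 'gripper_force': 0.0, 'width': 85.1811142461149}
```

View pics/top0.png

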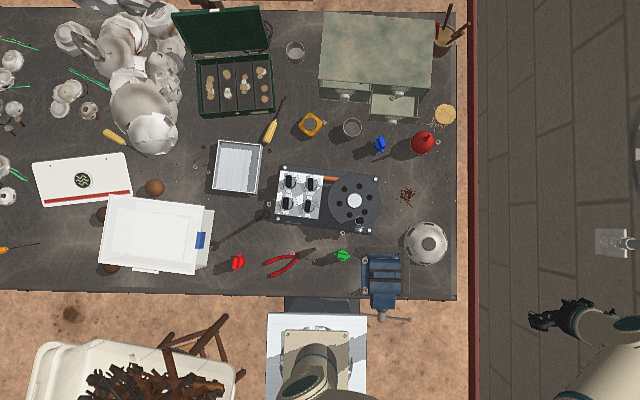

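View pics/side0.png

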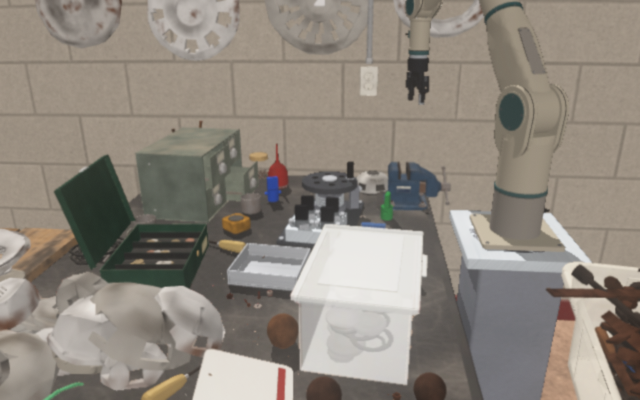

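The top view shows the compressor at about (328,198), with four filters around (290-317, 181-207) and the hub at (354,200). The handle post is near (361,222) and the tray at (237,166). I'll zoom in and measure.

```bash
python3 - <<'E'
from h import *
im=dict(np.load('pics/top0.npz')); X=cloud(im)
c=im['pixels'][120:270,200:400,::-1]
cv2.imwrite('pics/crop0.png',cv2.resize(c,(800,600),interpolation=cv2.INTER_CUBIC))
f=200/np.tan(np.radians(im['vertical_fov'])/2); print(f)
np.set_printoptions(precision=1,suppress=True)
for u,v in [(361,222),(354,200),(290,181),(314,183),(286,207),(308,207),(361,218),(237,166),(284,166),(276,213)]: print(u,v,X[v,u])
sub=X[120:270,200:400].reshape(-1,3)
def blobs(z0,z1):
    m=np.zeros(im['depth'].shape,np.uint8); m[120:270,200:400]=((X[...,2]>z0)&(X[...,2]<z1))[120:270,200:400]
    n,l,s,ce=cv2.connectedComponentsWithStats(m)
    for i in range(1,n):
        if s[i,4]>8: 
            P=X[l==i]; r=cv2.minAreaRect(P[:,:2].astype(np.float32)); print(z0,s[i,4],ce[i],P.mean(0),r)
blobs(90,108);blobs(140,165);blobs(85,115)
blobs(28,40);blobs(41,52)
E
```

```text
416.90147446669874
361 222 [ 444.9 -127.1  155.4]
354 200 [ 510.3 -108.2  109.7]
290 181 [563.9  86.  103.9]
314 183 [563.2  15.   64.3]
286 207 [485.1  96.1 100.4]
308 207 [486.6  29.7  99.5]
361 218 [ 456.4 -127.2  151.7]
237 166 [619.8 272.3   2.7]
284 166 [620.9 115.9  18.1]
276 213 [467.6 133.6  42.7]
90 58 [288.  180.7] [565.1  92.4 100.2] ((565.77001953125, 92.43013763427734), (34.02616500854492, 12.830036163330078), 1.5739548206329346)
90 2038 [353.9 200. ] [ 510.6 -108.1  103.3] ((509.6856384277344, -108.63432312011719), (159.8666229248047, 160.39651489257812), 46.30929946899414)
90 57 [309.9 183.4] [558.2  25.6 100.4] ((558.13330078125, 25.40240478515625), (34.023353576660156, 12.35491943359375), 1.112722635269165)
90 51 [284.8 202.7] [498.   99.9 101.1] ((498.5466003417969, 99.60098266601562), (33.37009811401367, 12.255708694458008), 0.7607225179672241)
90 55 [307.  205.6] [490.8  32.8 100.3] ((491.01776123046875, 33.12017059326172), (14.017616271972656, 34.0786247253418), 83.79788208007812)
90 41 [203.5 221.4] [436.1 344.6  99.4] ((437.3996887207031, 344.9909362792969), (
[... 4062 characters left out ...]
110 [280.1 194.7] [525.6 121.9  46.8] ((520.935791015625, 120.09950256347656), (27.36005401611328, 68.43389892578125), 83.24871826171875)
41 46 [278.9 211.1] [473.6 124.   46.5] ((475.9678039550781, 120.60118865966797), (36.08760452270508, 22.166336059570312), 80.04570007324219)
41 14 [209.6 216.4] [452.2 342.2  46.7] ((451.8990478515625, 342.3999938964844), (2.20820951461792, 28.83308219909668), 83.93304443359375)
41 15 [207.5 230.1] [408.9 347.   46.4] ((407.8798522949219, 347.2736511230469), (2.954827308654785, 34.482078552246094), 86.09395599365234)
41 20 [203.4 257.4] [323.6 356.2  46.4] ((326.0983581542969, 356.2032470703125), (3.8214848041534424, 46.90666580200195), 80.79290771484375)
```

View pics/crop0.png

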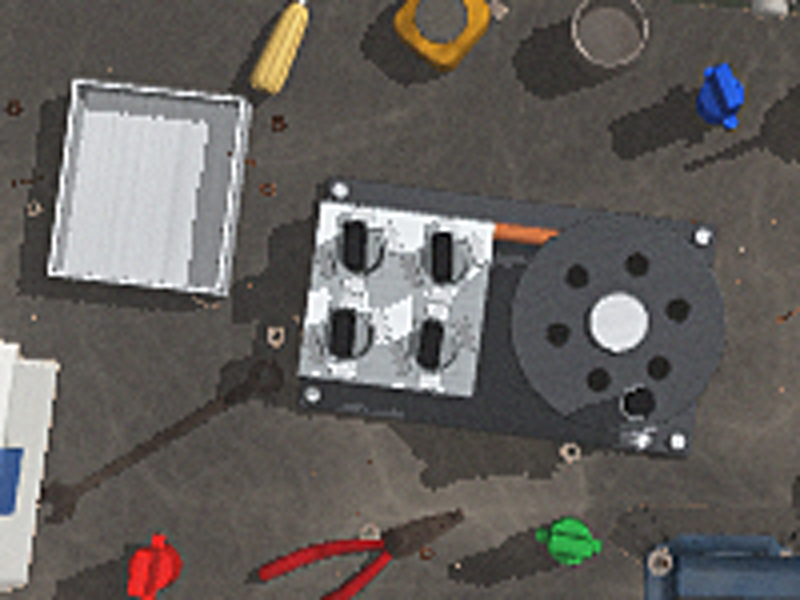

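The crop shows all four sockets fitted: bars at (345,330), (355,245), (430,345) and (440,255). The post is at (637,402) on the near side of the wheel. The compressor's yaw is about -0.107 rad. I'm moving to the post now.

Call:
jog_arm(
  steps=[
    [1,0,0,0,0,0,0.0915],
    [1,0,0,0,0,0,0.0915],
    [1,0.05,-0.11,0,0,0,0],
    [1,0.05,-0.11,0,0,0,0],
    [1,0.05,-0.11,0,0,0,0],
    [1,0.05,-0.11,0,0,0,0],
    [1,0.05,-0.11,0,0,0,0],
    [1,0.05,-0.11,0,0,0,0],
    [1,0.05,-0.11,0,0,0,0],
    [1,0.05,-0.11,0,0,0,0],
  ],
)

```text
clock: 1.35
eef_pos: [433.1, -165.2, 404.7]
tool_rot: [3.142, -0.0, -0.0]
force: [1.7, -0.7, 0.1]
width: 85.2
gripper_force: 0.0
```

```bash
python3 - <<'E'
from h import *
im=save('wrist','w1'); X=cloud(im)
print(read_state()['qpos'],im['R'],im['t'])
np.set_printoptions(precision=1,suppress=True)
m=((X[...,2]>142)&(X[...,2]<165)).astype(np.uint8)
n,l,s,ce=cv2.connectedComponentsWithStats(m)
for i in range(1,n):
    if s[i,4]>30: print(s[i],ce[i],np.median(X[l==i],0),cv2.minEnclosingCircle(X[l==i][:,:2].astype(np.float32)))
E
```

```text
[ 0.21317023  0.36739275  0.09885962  2.01861434 -0.06078919  0.75784993
 -1.20955402] [[-1.35712046e-03 -9.99998977e-01 -4.51518567e-04]
 [-9.46060913e-01  1.13763372e-03  3.23986812e-01]
 [-3.23985967e-01  8.66853199e-04 -9.46061489e-01]] [-164.56764558  367.32050189  520.80159613]
[250 168  32  31 754] [265.6 183.4] [ 452.8 -124.2  152.4] ((451.4081115722656, -123.24473571777344), 11.04157543182373)
```

View pics/w1.png

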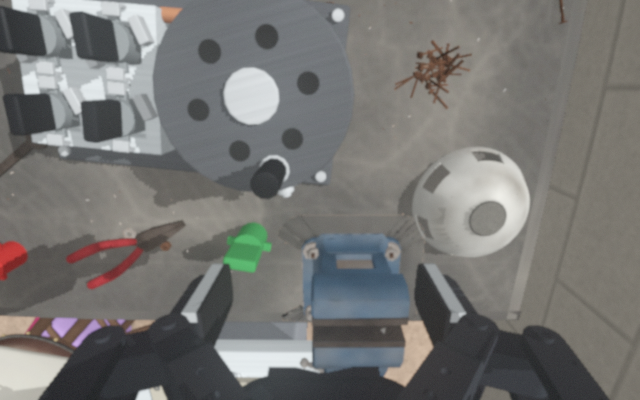

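The wrist view shows the post at (268,178) px, which measures (451.5,-123.3). I'm descending onto it and gripping.

Call:
jog_arm(
  steps=[
    [1,0.037,-0.084,0,0,0,0],
    [1,0,0,0.08,0,0,0],
    [1,0,0,0.08,0,0,0],
    [1,0,0,0.074,0,0,0],
    [-1,0,0,0,0,0,0],
    [-1,0,0,0,0,0,0],
    [-1,0,0,0,0,0,0],
    [-1,0,0,0,0,0,0],
    [-1,0,0,0,0,0,0],
    [-1,0,0,0,0,0,0],
  ],
)

```text
clock: 2.65
eef_pos: [451.7, -125.2, 289.2]
tool_rot: [3.141, -0.003, -0.0]
force: [-0.2, -0.5, 4.8]
width: 20.5
gripper_force: 58.4
```

```bash
cat > circ.py <<'E'
import sys,numpy as np
# usage: circ.py x y step n : steps to walk clockwise around hub from measured tcp; radius 62
H=np.array([509.9,-108.5])
x,y,st,n=map(float,sys.argv[1:5]); p=np.array([x,y]); d=p-H
a=np.arctan2(d[1],d[0]); print('ang',round(np.degrees(a)%360,1),'r',np.linalg.norm(d))
for i in range(int(n)):
    a-=st; q=H+62*np.array([np.cos(a),np.sin(a)]); m=q-p; p=q
    print([-1,round(m[0]/500,4),round(-m[1]/500,4),0,0,0,0],end=', ')
print(p)
E
python3 - <<'E'
from h import *
s=read_state(); print(s['eef_pos'],s['force'],s['width'],s['gripper_force'])
E
python3 circ.py 451.5 -123.3 0.12 10
```

```text
[ 451.73974462 -125.20240436  289.22975619] [-0.23079839 -0.53112838  4.76397265] 20.49302014720432 58.421804308891296
ang 194.2 r 60.24616170346454
[-1, np.float64(-0.0062), np.float64(-0.0137), 0, 0, 0, 0], [-1, np.float64(-0.001), np.float64(-0.0148), 0, 0, 0, 0], [-1, np.float64(0.0008), np.float64(-0.0149), 0, 0, 0, 0], [-1, np.float64(0.0025), np.float64(-0.0147), 0, 0, 0, 0], [-1, np.float64(0.0043), np.float64(-0.0142), 0, 0, 0, 0], [-1, np.float64(0.006), np.float64(-0.0136), 0, 0, 0, 0], [-1, np.float64(0.0075), np.float64(-0.0128), 0, 0, 0, 0], [-1, np.float64(0.009), np.float64(-0.0118), 0, 0, 0, 0], [-1, np.float64(0.0104), np.float64(-0.0107), 0, 0, 0, 0], [-1, np.float64(0.0116), np.float64(-0.0093), 0, 0, 0, 0], [473.92652117 -58.00337812]
```

```bash
cat > rel.py <<'E'
import sys,numpy as np
a,st,n=map(float,sys.argv[1:4]); a=np.radians(a)
for i in range(int(n)):
    m=62*np.array([np.cos(a-st)-np.cos(a),np.sin(a-st)-np.sin(a)]); a-=st
    print([-1]+[float(round(k,4)) for k in (m[0]/500,-m[1]/500)]+[0]*4,end=', ')
    if i%10==9: print('->',np.degrees(a))
E
python3 rel.py 195.5 0.1 40
```

```text
[-1, -0.0027, -0.0121, 0, 0, 0, 0], [-1, -0.0015, -0.0123, 0, 0, 0, 0], [-1, -0.0003, -0.0124, 0, 0, 0, 0], [-1, 0.001, -0.0124, 0, 0, 0, 0], [-1, 0.0022, -0.0122, 0, 0, 0, 0], [-1, 0.0034, -0.0119, 0, 0, 0, 0], [-1, 0.0046, -0.0115, 0, 0, 0, 0], [-1, 0.0057, -0.011, 0, 0, 0, 0], [-1, 0.0068, -0.0104, 0, 0, 0, 0], [-1, 0.0078, -0.0096, 0, 0, 0, 0], -> 138.20422048691762
[-1, 0.0087, -0.0088, 0, 0, 0, 0], [-1, 0.0095, -0.0079, 0, 0, 0, 0], [-1, 0.0103, -0.0069, 0, 0, 0, 0], [-1, 0.0109, -0.0058, 0, 0, 0, 0], [-1, 0.0115, -0.0047, 0, 0, 0, 0], [-1, 0.0119, -0.0036, 0, 0, 0, 0], [-1, 0.0122, -0.0024, 0, 0, 0, 0], [-1, 0.0123, -0.0011, 0, 0, 0, 0], [-1, 0.0124, 0.0001, 0, 0, 0, 0], [-1, 0.0123, 0.0013, 0, 0, 0, 0], -> 80.90844097383525
[-1, 0.0121, 0.0026, 0, 0, 0, 0], [-1, 0.0118, 0.0038, 0, 0, 0, 0], [-1, 0.0114, 0.0049, 0, 0, 0, 0], [-1, 0.0108, 0.006, 0, 0, 0, 0], [-1, 0.0102, 0.0071, 0, 0, 0, 0], [-1, 0.0094, 0.0081, 0, 0, 0, 0], [-1, 0.0086, 0.009, 0, 0, 0, 0], [-1, 0.0076, 0.0098, 0, 0, 0, 0], [-1, 0.0066, 0.0105, 0, 0, 0, 0], [-1, 0.0055, 0.0111, 0, 0, 0, 0], -> 23.612661460752918
[-1, 0.0044, 0.0116, 0, 0, 0, 0], [-1, 0.0032, 0.012, 0, 0, 0, 0], [-1, 0.002, 0.0122, 0, 0, 0, 0], [-1, 0.0008, 0.0124, 0, 0, 0, 0], [-1, -0.0005, 0.0124, 0, 0, 0, 0], [-1, -0.0017, 0.0123, 0, 0, 0, 0], [-1, -0.0029, 0.012, 0, 0, 0, 0], [-1, -0.0041, 0.0117, 0, 0, 0, 0], [-1, -0.0053, 0.0112, 0, 0, 0, 0], [-1, -0.0064, 0.0106, 0, 0, 0, 0], -> -33.683118052329405
```

Call:
jog_arm(
  steps=[
    [-1,-0.0027,-0.0121,0,0,0,0],
    [-1,-0.0015,-0.0123,0,0,0,0],
    [-1,-0.0003,-0.0124,0,0,0,0],
    [-1,0.001,-0.0124,0,0,0,0],
    [-1,0.0022,-0.0122,0,0,0,0],
  ],
)

```text
clock: 3.28
eef_pos: [450.5, -96.3, 289.2]
tool_rot: [3.138, -0.002, -0.002]
force: [-2.5, -9.1, 4.5]
width: 20.4
gripper_force: 59.0
```

Call:
jog_arm(
  steps=[
    [-1,0.0034,-0.0119,0,0,0,0],
    [-1,0.0046,-0.0115,0,0,0,0],
    [-1,0.0057,-0.011,0,0,0,0],
  ],
)

```text
clock: 3.65
eef_pos: [456.7, -79.1, 289.2]
tool_rot: [3.139, -0.001, -0.003]
force: [-4.2, -6.0, 9.2]
width: 20.7
gripper_force: 59.5
```

Call:
jog_arm(
  steps=[
    [-1,0.0068,-0.0104,0,0,0,0],
    [-1,0.0078,-0.0096,0,0,0,0],
  ],
)

```text
clock: 3.9
eef_pos: [463.4, -69.2, 289.1]
tool_rot: [3.139, 0.002, -0.003]
force: [-5.5, -6.2, 12.7]
width: 20.8
gripper_force: 59.9
```

Call:
jog_arm(
  steps=[
    [-1,0.0087,-0.0088,0,0,0,0],
    [-1,0.0095,-0.0079,0,0,0,0],
  ],
)

```text
clock: 4.15
eef_pos: [471.6, -61.0, 289.1]
tool_rot: [3.139, 0.004, -0.003]
force: [-8.0, -5.8, 15.1]
width: 20.8
gripper_force: 60.2
```

Call:
jog_arm(
  steps=[
    [-1,0.0103,-0.0069,0,0,0,0],
    [-1,0.0109,-0.0058,0,0,0,0],
  ],
)

```text
clock: 4.4
eef_pos: [481.3, -54.5, 289.1]
tool_rot: [3.14, 0.007, -0.003]
force: [-9.4, -4.3, 16.6]
width: 20.7
gripper_force: 60.3
```

Call:
jog_arm(
  steps=[
    [-1,0.0115,-0.0047,0,0,0,0],
    [-1,0.0119,-0.0036,0,0,0,0],
  ],
)

```text
clock: 4.65
eef_pos: [492.7, -49.5, 289.1]
tool_rot: [3.141, 0.008, -0.002]
force: [-10.8, -1.8, 16.7]
width: 20.8
gripper_force: 60.5
```

Call:
jog_arm(
  steps=[
    [-1,0.0122,-0.0024,0,0,0,0],
    [-1,0.0123,-0.0011,0,0,0,0],
  ],
)

```text
clock: 4.9
eef_pos: [503.6, -47.1, 289.0]
tool_rot: [-3.141, 0.013, -0.001]
force: [-15.4, 0.6, 23.9]
width: 20.8
gripper_force: 61.0
```

Call:
jog_arm(
  steps=[
    [-1,0.0124,0.0001,0,0,0,0],
  ],
)

```text
clock: 5.03
eef_pos: [509.7, -46.5, 289.1]
tool_rot: [-3.14, 0.013, -0.001]
force: [-12.2, 2.1, 20.9]
width: 20.4
gripper_force: 60.8
```

Call:
jog_arm(
  steps=[
    [-1,0.0123,0.0013,0,0,0,0],
  ],
)

```text
clock: 5.15
eef_pos: [515.4, -46.5, 289.0]
tool_rot: [-3.139, 0.015, -0.0]
force: [-20.1, 3.3, 28.6]
width: 20.6
gripper_force: 61.3
```

Call:
jog_arm(
  steps=[
    [-1,0.0121,0.0026,0,0,0,0],
  ],
)

```text
clock: 5.28
eef_pos: [521.9, -47.2, 289.0]
tool_rot: [-3.138, 0.013, 0.001]
force: [-17.4, 5.4, 23.2]
width: 20.9
gripper_force: 61.0
```

Call:
jog_arm(
  steps=[
    [-1,0.0118,0.0038,0,0,0,0],
  ],
)

```text
clock: 5.4
eef_pos: [526.5, -48.1, 288.9]
tool_rot: [-3.137, 0.018, 0.001]
force: [-23.7, 9.0, 30.7]
width: 21.0
gripper_force: 61.6
```

```bash
python3 - <<'E'
from h import *
s=read_state(); print(s['eef_pos'],s['force'],s['torque'])
E
```

```text
[526.45672084 -48.11702072 288.93164167] [-23.66846718   8.96576681  30.72627612] [ 1.72813089  4.76770184 -0.01723004]
```

Call:
jog_arm(
  steps=[
    [-1,0.0114,0.0049,0,0,0,0],
  ],
)

```text
clock: 5.52
eef_pos: [532.4, -49.7, 288.9]
tool_rot: [-3.135, 0.017, 0.002]
force: [-21.5, 9.7, 29.0]
width: 20.9
gripper_force: 61.4
```

Call:
jog_arm(
  steps=[
    [-1,0.0108,0.006,0,0,0,0],
  ],
)

```text
clock: 5.65
eef_pos: [536.3, -51.3, 288.8]
tool_rot: [-3.133, 0.022, 0.003]
force: [-27.5, 14.4, 35.0]
width: 20.7
gripper_force: 62.2
```

Call:
jog_arm(
  steps=[
    [-1,0.0102,0.0071,-0.004,0,0,0],
  ],
)

```text
clock: 5.78
eef_pos: [539.3, -52.6, 289.1]
tool_rot: [-3.129, 0.029, 0.004]
force: [-22.8, 16.7, 12.3]
width: 20.5
gripper_force: 60.2
```

Call:
jog_arm(
  steps=[
    [-1,0.0094,0.0081,-0.002,0,0,0],
  ],
)

```text
clock: 5.9
eef_pos: [550.3, -59.5, 289.6]
tool_rot: [-3.136, 0.008, 0.004]
force: [0.8, 3.5, -20.0]
width: 20.5
gripper_force: 59.3
```

Call:
jog_arm(
  steps=[
    [-1,0.0086,0.009,0.004,0,0,0],
    [-1,0,0,0,0,0,0],
    [-1,0,0,0,0,0,0],
  ],
)

```text
clock: 6.28
eef_pos: [558.8, -68.2, 289.4]
tool_rot: [3.141, -0.003, -0.001]
force: [2.6, 1.8, 0.3]
width: 20.5
gripper_force: 61.2
```

Call:
jog_arm(
  steps=[
    [1,0,0,0,0,0,0],
    [1,0,0,0,0,0,0],
    [1,0,0,0,0,0,0],
    [1,0,0,-0.1,0,0,0],
    [1,0,0,-0.1,0,0,0],
    [1,-0.11,0.04,0,0,0,0],
    [1,-0.11,0.04,0,0,0,0],
    [1,-0.03,0.02,0,0,0,0],
  ],
)

```text
clock: 7.28
eef_pos: [429.2, -119.0, 388.9]
tool_rot: [-3.141, 0.003, -0.003]
force: [0.4, 0.2, -1.1]
width: 85.5
gripper_force: 0.0
```

```bash
python3 - <<'E'
from h import *
print(read_state()['eef_pos'])
im=save('wrist','w2'); c=im['pixels'][100:300,180:446,::-1]
cv2.imwrite('pics/w2c.png',cv2.resize(c,(798,600),interpolation=cv2.INTER_CUBIC))
X=cloud(im)
np.set_printoptions(precision=1,suppress=True)
m=((X[...,2]>142)&(X[...,2]<165)).astype(np.uint8)
n,l,s,ce=cv2.connectedComponentsWithStats(m)
for i in range(1,n):
    if s[i,4]>30: print(s[i],ce[i],cv2.minEnclosingCircle(X[l==i][:,:2].astype(np.float32)))
t=save('top','top1'); X=cloud(t)
m=np.zeros(t['depth'].shape,np.uint8); m[130:205,195:275]=((X[...,2]>25)&(X[...,2]<45))[130:205,195:275]
print('tray',cv2.minAreaRect(X[m>0][:,:2].astype(np.float32)))
m=np.zeros_like(m); m[150:230,340:400]=((X[...,2]>140)&(X[...,2]<165))[150:230,340:400]; print('post',X[m>0].mean(0) if m.any() else 0)
E
```

```text
[ 429.23119669 -119.01575373  388.8568258 ]
[215   0  41  27 885] [236.   11.3] ((558.5076904296875, -68.58457946777344), 10.941784858703613)
tray ((639.419677734375, 250.16290283203125), (172.57049560546875, 212.005126953125), 84.63477325439453)
post [556.8 -70.7 152.7]
```

View pics/w2c.png

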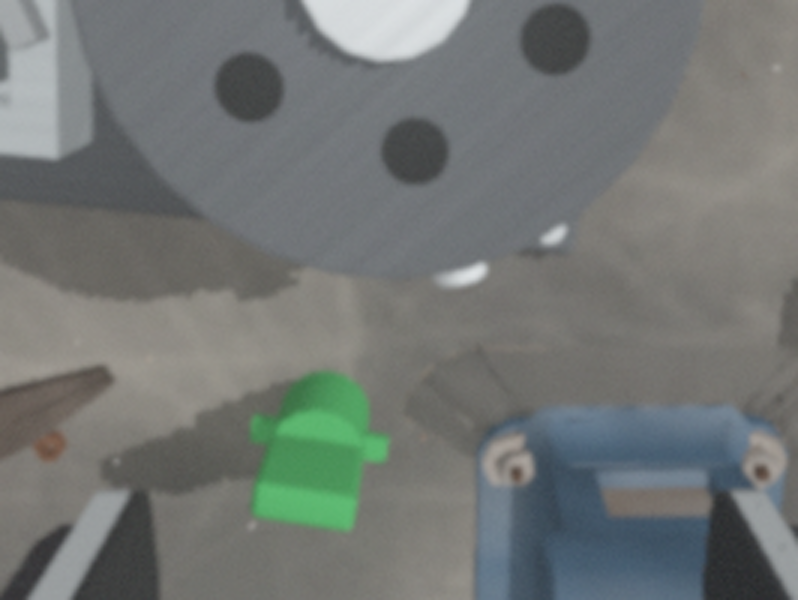

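The wrist view shows the pin's bright tip at about (333,191) px, just peeping out under the rim. I'll compare how far it stands out with the starting picture.

```bash
python3 - <<'E'
from h import *
np.set_printoptions(precision=1,suppress=True)
H=np.array([509.9,-108.5])
for f,(u,v) in (('w1',(287,192)),('w2',(333,191))):
    im=dict(np.load(f'pics/{f}.npz')); X=cloud(im); p=im['pixels'].astype(int)
    m=np.zeros(p.shape[:2],bool); w=(slice(v-14,v+14),slice(u-16,u+16)); m[w]=(p.min(2)>165)[w]
    P=X[m]; r=np.linalg.norm(P[:,:2]-H,axis=1); print(f,m.sum(),np.median(P,0),'rmax',r.max(),np.percentile(r,[5,50,95]),P[r.argmax()], np.unique(P[:,2].round(-1),return_counts=True))
for f in('top0','top1'):
    im=dict(np.load(f'pics/{f}.npz'))
    c=im['pixels'][205:240,340:385,::-1]; cv2.imwrite(f'pics/{f}c.png',cv2.resize(c,(400,300),interpolation=cv2.INTER_CUBIC))
cv2.imwrite('pics/cmp.png',np.hstack([cv2.imread('pics/top0c.png'),cv2.imread('pics/top1c.png')]))
im=dict(np.load('pics/top1.npz'));X=cloud(im)
m=np.zeros(X.shape[:2],np.uint8); m[130:205,195:275]=((X[...,2]>29)&(X[...,2]<40))[130:205,195:275]
P=X[m>0]; P=P[(P[:,0]>520)&(P[:,0]<705)]; print('tray',cv2.minAreaRect(P[:,:2].astype(np.float32)),P.min(0),P.max(0))
E
```

```text
w1 102 [ 423.5 -130.5   77.1] rmax 114.04411406011391 [79.1 89.1 94.4] [ 397.2 -126.    -0.1] (array([ -0.,  70.,  80., 100., 110.]), array([ 1, 33, 57,  8,  3]))
w2 64 [nan nan nan] rmax nan [nan nan nan] [nan nan nan] (array([ 70.,  80., 100.,  nan]), array([ 6, 48,  9,  1]))
tray ((622.353271484375, 260.6338806152344), (154.90945434570312, 176.003173828125), 84.68811798095703) [529.7 175.4  29. ] [702.8 342.6  39.8]
```

View pics/cmp.png

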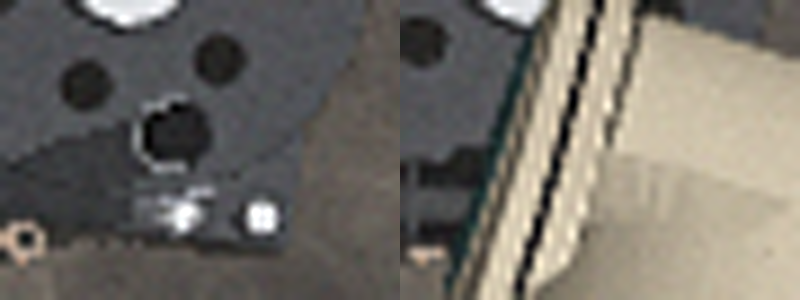

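The arm hides that spot in the second top view, so I'll compare the radial extents from the wrist pictures.

```bash
python3 - <<'E'
from h import *
np.set_printoptions(precision=1,suppress=True)
H=np.array([509.9,-108.5])
for f,(u,v) in (('w1',(287,192)),('w2',(333,191))):
    im=dict(np.load(f'pics/{f}.npz')); X=cloud(im); p=im['pixels'].astype(int)
    m=np.zeros(p.shape[:2],bool); w=(slice(v-14,v+14),slice(u-16,u+16)); m[w]=(p.min(2)>150)[w]
    m&=(X[...,2]>60)&(X[...,2]<92)
    P=X[m]; r=np.linalg.norm(P[:,:2]-H,axis=1); print(f,m.sum(),P.mean(0),np.percentile(r,[5,50,95]),P[:,2].min(),P[:,2].max(),P[:,:2].min(0),P[:,:2].max(0))
im=dict(np.load('pics/w1.npz')); a=cv2.resize(im['pixels'][160:220,250:330,::-1],(400,300),interpolation=cv2.INTER_CUBIC)
im=dict(np.load('pics/w2.npz')); b=cv2.resize(im['pixels'][155:215,295:375,::-1],(400,300),interpolation=cv2.INTER_CUBIC)
cv2.imwrite('pics/cmp2.png',np.hstack([a,b]))
E
```

```text
w1 102 [ 422.3 -129.6   75.7] [86.8 89.7 94.9] 69.6742266465595 79.65815860634062 [ 416.4 -135.8] [ 427.  -122.3]
w2 63 [ 422.8 -128.8   77. ] [87.6 89.4 91.4] 73.44696881413023 79.18460127907598 [ 419.4 -135.3] [ 425.5 -121.5]
```

View pics/cmp2.png

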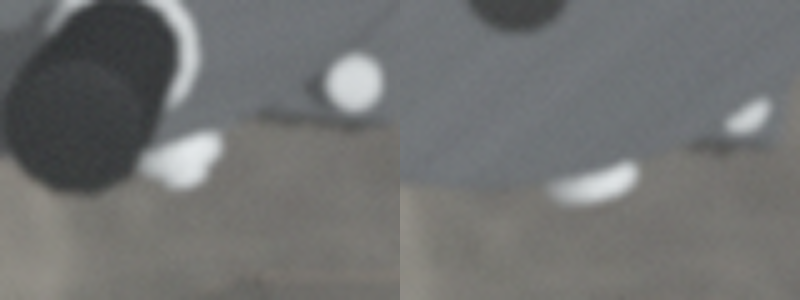

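The starting picture (left) shows the pin's nub standing out. Now (right) only the flush block face shows, so the pin is home. On to the filters, starting with a closer wrist look.

Call:
jog_arm(
  steps=[
    [0.1,0.055,-0.09,-0.008,0,0,0],
    [0.1,0.055,-0.09,-0.008,0,0,0],
    [0.1,0.055,-0.09,-0.008,0,0,0],
    [0.1,0.055,-0.09,-0.008,0,0,0],
    [0.1,0,0,0,0,0,0],
  ],
)

```text
clock: 8.0
eef_pos: [545.7, 68.3, 404.5]
tool_rot: [-3.138, -0.003, 0.009]
force: [0.5, -0.7, -0.5]
width: 46.7
gripper_force: 0.0
```

```bash
cat > bars.py <<'E'
from h import *
np.set_printoptions(precision=1,suppress=True)
def bars(im,z0=93,z1=108):
    X=cloud(im); p=im['pixels'].astype(int)
    m=((X[...,2]>z0)&(X[...,2]<z1)&(p.max(2)<110)).astype(np.uint8)
    n,l,s,ce=cv2.connectedComponentsWithStats(m)
    for i in range(1,n):
        if 150<s[i,4]<3500:
            P=X[l==i]; P=P[abs(P[:,2]-np.median(P[:,2]))<4]
            print(s[i,4],ce[i],np.median(P[:,2]),cv2.minAreaRect(P[:,:2].astype(np.float32)))
def tray(im):
    X=cloud(im); m=((X[...,2]>29)&(X[...,2]<40)&(X[...,0]>450)&(X[...,0]<800)&(X[...,1]>140)&(X[...,1]<360)).astype(np.uint8)
    n,l,s,ce=cv2.connectedComponentsWithStats(m,connectivity=8)
    for i in range(1,n):
        if s[i,4]>300: print('tray',s[i,4],cv2.minAreaRect(X[l==i][:,:2].astype(np.float32)))
E
python3 - <<'E'
from bars import *
s=read_state(); print(s['eef_pos'],s['width'],s['qpos'])
im=save('wrist','w3'); bars(im); tray(im)
E
```

```text
[545.7  68.3 404.5] 46.745413621874114 [-0.2  0.5  0.1  1.8 -0.1  0.9 -1.7]
1702 [455.8 190.9] 102.06151353338835 ((528.8016967773438, -60.66644287109375), (63.4580192565918, 157.53990173339844), 70.19023132324219)
593 [295.4 163.1] 100.49117483113136 ((568.1375732421875, 94.02193450927734), (14.058829307556152, 32.972190856933594), 89.954833984375)
578 [371.7 172.7] 100.46884304556988 ((560.5426635742188, 26.948070526123047), (33.71080780029297, 12.934385299682617), 0.6279636025428772)
246 [519.4 178.4] 102.99343798770035 ((555.9173583984375, -101.72511291503906), (42.19706726074219, 19.928619384765625), 40.1658821105957)
365 [559.6 199. ] 103.0923034739578 ((539.7946166992188, -144.23353576660156), (20.779611587524414, 19.054590225219727), 87.59933471679688)
361 [472.3 210.6] 103.02408795545655 ((528.0823974609375, -64.90347290039062), (20.363441467285156, 19.51822853088379), 70.16301727294922)
244 [492.  232.1] 102.57328155597796 ((507.2537841796875, -88.68583679199219), (40.202091217041016, 14.881675720214844), 7.9732985496521)
517 [289.2 234.4] 100.54689339483187 ((499.8125, 101
[... 183 characters left out ...]
77835083008), 82.44222259521484)
312 [554.9 244.5] 102.98067495905732 ((494.22308349609375, -150.95767211914062), (20.78832244873047, 19.960693359375), 13.463860511779785)
301 [471.7 255.7] 103.03792205325401 ((482.6665954589844, -71.66999816894531), (20.83661651611328, 18.552501678466797), 47.29252243041992)
280 [512.1 271. ] 102.88560174908339 ((465.63519287109375, -114.80802917480469), (20.266326904296875, 18.829801559448242), 48.2817268371582)
545 [572.5 368. ] 100.35565727601698 ((337.9059753417969, -214.05398559570312), (65.2969741821289, 3.7402396202087402), 89.32569885253906)
tray 3210 ((617.3515014648438, 267.8955993652344), (142.06881713867188, 160.345458984375), 84.60489654541016)
```

View pics/w3.png

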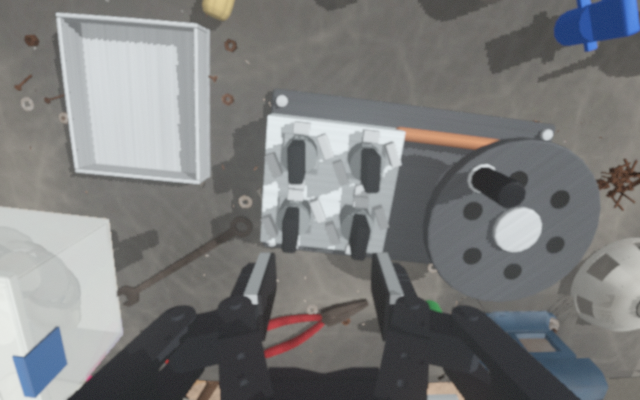

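The wrist view shows the bars at (289,234), (295,163), (360,242) and (371,172), the tray at (135,100), and the post on the far side at (500,185). I'm picking filter_0 first.

Call:
jog_arm(
  steps=[
    [0.1,-0.106,0.069,0,0,0,0],
    [0.1,0,0,0.05,0,0,0.065],
    [0.1,0,0,0.11,0,0,0],
    [0.1,0,0,0.11,0,0,0],
    [0.1,0,0,0.053,0,0,0],
    [-1,0,0,0,0,0,0],
    [-1,0,0,0,0,0,0],
    [-1,0,0,0,0,0,0],
    [-1,0,0,0,0,0,0],
  ],
)

```text
clock: 9.18
eef_pos: [491.3, 30.2, 244.7]
tool_rot: [-3.138, -0.003, -0.128]
force: [0.8, 6.6, -4.1]
width: 13.1
gripper_force: 58.4
```

Call:
jog_arm(
  steps=[
    [-1,0.002,-0.006,0,0,0,0],
  ],
)

```text
clock: 9.3
eef_pos: [492.4, 31.3, 244.7]
tool_rot: [-3.14, -0.003, -0.13]
force: [-1.7, -1.6, 0.7]
width: 13.2
gripper_force: 59.1
```

```bash
python3 - <<'E'
from h import *
s=read_state(); print(s['eef_pos'],s['force'],s['torque'],s['tool_rot'])
E
```

```text
[492.38429154  31.2577245  244.73740393] [-1.7151725  -1.62020502  0.68289178] [-0.18391922  0.48144074 -0.06636501] [-3.14047946e+00 -2.53526464e-03 -1.29607072e-01]
```

Forces are low now, so I'm turning it counter-clockwise.

Call:
jog_arm(
  steps=[
    [-1,0,0,0,0,0,-0.08],
    [-1,0,0,0,0,0,-0.08],
    [-1,0,0,0,0,0,-0.08],
    [-1,0,0,0,0,0,-0.08],
    [-1,0,0,0,0,0,-0.08],
    [-1,0,0,0,0,0,-0.08],
    [-1,0,0,0,0,0,-0.08],
    [-1,0,0,0,0,0,-0.08],
    [-1,0,0,0,0,0,-0.025],
    [-1,0,0,0,0,0,0],
  ],
)

```text
clock: 10.55
eef_pos: [492.3, 30.3, 244.1]
tool_rot: [3.14, -0.0, 1.197]
force: [-0.7, 0.1, 5.3]
width: 13.1
gripper_force: 59.6
```

```bash
python3 - <<'E'
from h import *
s=read_state(); print(s['eef_pos'],s['force'],s['torque'],s['tool_rot'],s['width'],s['gripper_force'])
E
```

```text
[492.34059323  30.30713513 244.08090507] [-0.73534041  0.13161634  5.26312565] [-0.00816105  0.07439596  0.05186454] [ 3.13953632e+00 -1.90409713e-04  1.19740762e+00] 13.073428535669242 59.63570058345795
```

Call:
jog_arm(
  steps=[
    [-1,0,0,0,0,0,-0.04],
    [-1,0,0,0,0,0,0],
  ],
)

```text
clock: 10.8
eef_pos: [492.1, 30.5, 244.1]
tool_rot: [3.14, 0.0, 1.278]
force: [-1.0, -0.1, 6.4]
width: 13.1
gripper_force: 59.9
```

```bash
python3 - <<'E'
from h import *
s=read_state(); print(s['torque'],s['tool_rot'])
E
```

```text
[ 0.10114697  0.21531023 -0.02410004] [3.14009937e+00 3.07550764e-04 1.27766001e+00]
```

Call:
jog_arm(
  steps=[
    [-1,0,0,-0.06,0,0,0],
    [-1,0,0,-0.06,0,0,0],
    [-1,0,0,-0.08,0,0,0],
    [-1,0.1,0.0268,0,0,0,0],
    [-1,0.1,0.0268,0,0,0,0],
    [-1,0.1,0.0268,0,0,0,0],
    [-1,0.1,0.0268,0,0,0,0],
    [-1,0.1,0.0268,0,0,0,0],
    [-1,0.1,0.0268,0,0,0,0],
  ],
)

```text
clock: 11.92
eef_pos: [655.6, 296.1, 343.1]
tool_rot: [3.141, 0.001, 1.278]
force: [0.3, 0.1, -0.8]
width: 13.3
gripper_force: 59.0
```

```bash
python3 - <<'E'
from bars import *
s=read_state(); print(s['eef_pos'],s['width'],s['gripper_force'],s['force'],s['qpos'],s['tool_rot'])
im=save('wrist','w4'); tray(im)
im=save('top','t4'); tray(im)
E
```

```text
[655.6 296.1 343.1] 13.287813118508886 59.02683198451996 [ 0.3  0.1 -0.8] [-0.3  0.8 -0.3  1.3  0.3  1.  -1. ] [3.1 0.  1.3]
tray 876 ((789.0333251953125, 265.5574951171875), (4.6539201736450195, 189.30068969726562), 5.941695213317871)
tray 2699 ((616.9993896484375, 268.4722900390625), (140.0200653076172, 160.8836212158203), 84.82300567626953)
```

View pics/w4.png

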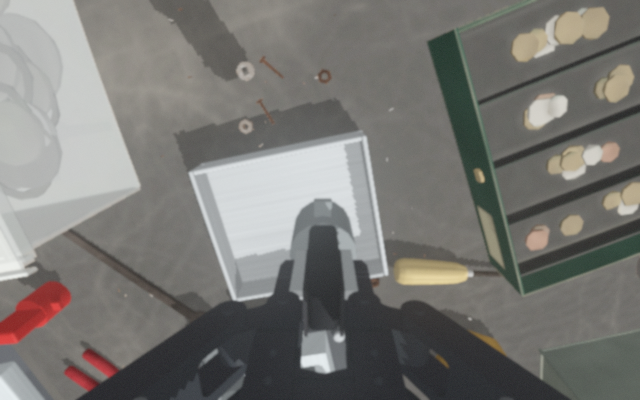

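The wrist view shows the filter in the grip at (322,250), over the tray at (290,215), which hasn't moved. I'm placing it.

Call:
jog_arm(
  steps=[
    [-1,0,0,0.1,0,0,0],
    [-1,0,0,0.1,0,0,0],
    [-1,0,0,0.034,0,0,0],
    [-1,0,0,0,0,0,0],
    [-0.2,0,0,0,0,0,0],
    [-0.2,0,0,0,0,0,0],
    [-0.2,0,0,-0.1,0,0,0],
    [-0.2,0,0,-0.13,0,0,0],
  ],
)

```text
clock: 13.02
eef_pos: [654.6, 294.7, 338.9]
tool_rot: [-3.14, 0.002, 1.28]
force: [0.7, 1.3, -0.7]
width: 34.2
gripper_force: 0.0
```

Call:
jog_arm(
  steps=[
    [-0.2,0,0,0,0,0,0.081],
    [-0.2,0,0,0,0,0,0.081],
    [-0.2,0,0,0,0,0,0.081],
    [-0.2,0,0,0,0,0,0.081],
    [-0.2,0,0,0,0,0,0.081],
    [-0.2,0,0,0,0,0,0.081],
    [-0.2,0,0,0,0,0,0.081],
    [-0.2,0,0,0,0,0,0.081],
    [-0.2,0,0,0,0,0,0],
  ],
)

```text
clock: 14.15
eef_pos: [654.9, 295.3, 339.3]
tool_rot: [-3.142, -0.001, -0.014]
force: [0.1, -0.0, 0.6]
width: 34.0
gripper_force: 0.0
```

Call:
jog_arm(
  steps=[
    [-0.1,-0.062,0.078,0,0,0,0],
    [-0.1,-0.062,0.078,0,0,0,0],
    [-0.1,-0.062,0.078,0,0,0,0],
    [-0.1,-0.062,0.078,0,0,0,0],
    [-0.1,-0.062,0.078,0,0,0,0],
    [-0.1,0,0,0.1,0,0,0],
    [-0.1,0,0,0.09,0,0,0],
    [-1,0,0,0,0,0,0],
    [-1,0,0,0,0,0,0],
    [-1,0,0,0,0,0,0],
  ],
)

```text
clock: 15.4
eef_pos: [497.5, 102.8, 245.3]
tool_rot: [-3.141, -0.003, -0.015]
force: [0.0, -0.6, -2.4]
width: 12.9
gripper_force: 59.9
```

```bash
cat > st.py <<'E'
from h import *
np.set_printoptions(precision=2,suppress=True)
s=read_state(); print(*[s[k] for k in('eef_pos','tool_rot','force','torque','width','gripper_force')])
E
python3 st.py
```

```text
[497.47 102.85 245.33] [-3.14 -0.   -0.02] [ 0.01 -0.6  -2.36] [-0.08 -0.05  0.01] 12.941433454250525 59.88971471786499
```

Call:
jog_arm(
  steps=[
    [-1,0,0,0,0,0,-0.08],
    [-1,0,0,0,0,0,-0.08],
    [-1,0,0,0,0,0,-0.08],
    [-1,0,0,0,0,0,-0.08],
    [-1,0,0,0,0,0,-0.08],
    [-1,0,0,0,0,0,-0.08],
    [-1,0,0,0,0,0,-0.08],
    [-1,0,0,0,0,0,-0.08],
    [-1,0,0,0,0,0,-0.01],
    [-1,0,0,0,0,0,0],
  ],
)

```text
clock: 16.65
eef_pos: [498.7, 100.2, 245.3]
tool_rot: [3.136, 0.002, 1.281]
force: [4.5, -5.1, -1.3]
width: 13.3
gripper_force: 59.9
```

```bash
python3 st.py
```

```text
[498.75 100.16 245.34] [3.14 0.   1.28] [ 4.54 -5.11 -1.32] [-1.37 -0.92 -0.14] 13.27476103311309 59.86968755722046
```

Call:
jog_arm(
  steps=[
    [-1,0,0,-0.04,0,0,0],
    [-1,0,0,-0.08,0,0,0],
    [-1,0,0,-0.08,0,0,0],
    [-1,0.0856,0.0535,0,0,0,0],
    [-1,0.0856,0.0535,0,0,0,0],
    [-1,0.0856,0.0535,0,0,0,0],
    [-1,0.0856,0.0535,0,0,0,0],
    [-1,0,0,0,0,0,0],
  ],
)

```text
clock: 17.65
eef_pos: [649.2, 239.7, 345.0]
tool_rot: [3.139, -0.004, 1.286]
force: [-1.3, -1.0, -0.9]
width: 13.0
gripper_force: 60.4
```

```bash
python3 st.py; python3 - <<'E'
from bars import *
im=save('top','t5'); tray(im); bars(im,70,108)
im=save('wrist','w5')
cv2.imwrite('pics/c5.png',np.hstack([im['pixels'][:,:,::-1]]))
E
```

```text
[649.17 239.73 345.  ] [ 3.14 -0.    1.29] [-1.28 -1.03 -0.94] [ 0.    0.14 -0.02] 12.98598072550556 60.37980794906616
262 [119.3   5.2] 91.25492978700527 ((1119.2850341796875, 645.133544921875), (17.017080307006836, 139.58900451660156), 4.9912495613098145)
2778 [563.2 203. ] 89.72752922532143 ((549.2696533203125, -741.269287109375), (1213.520263671875, 8.451815605163574), 0.12681734561920166)
171 [84.7 43.2] 89.81576791589667 ((990.30712890625, 751.9078369140625), (101.1760025024414, 9.626198768615723), 64.12460327148438)
655 [228.   46.4] 89.26784229314603 ((981.7817993164062, 290.50701904296875), (21.06985092163086, 244.90826416015625), 6.1030168533325195)
158 [119. 120.] 88.7125348914882 ((751.035400390625, 631.3508911132812), (93.01709747314453, 16.782825469970703), 46.016109466552734)
1982 [354.3 201.3] 103.56304275322694 ((509.6709899902344, -108.63272094726562), (159.65936279296875, 160.61972045898438), 45.585166931152344)
155 [382.2 275.3] 87.16440765985541 ((289.07000732421875, -200.02159118652344), (83.69551086425781, 16.61678123474121), 89.7428207397461)
334 [382.4 302.4] 95.63903104585005 ((214.38638305664062, -199.80938720703125), (88.52788543701172, 35.047298431396484), 89.92890930175781)
566 [175.7 373.8] 81.08323298856328 ((2.7289772033691406, 415.1788330078125), (124.95838165283203, 76.95308685302734), 32.476192474365234)
```

View pics/c5.png

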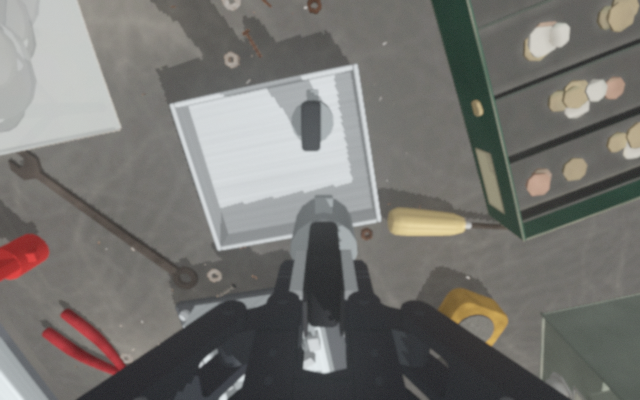

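The first filter stands upright in the tray at (313,122), with the second held at (322,250). I'm placing it slightly further right.

Call:
jog_arm(
  steps=[
    [-1,-0.01,0.004,0.1,0,0,0],
    [-1,0,0,0.1,0,0,0],
    [-1,0,0,0.036,0,0,0],
    [-1,0,0,0,0,0,0],
    [-0.2,0,0,0,0,0,0],
    [-0.2,0,0,0,0,0,0],
    [-0.2,0,0,-0.1,0,0,0],
    [-0.2,0,0,-0.13,0,0,0],
  ],
)

```text
clock: 18.75
eef_pos: [648.0, 230.9, 338.9]
tool_rot: [-3.14, 0.001, 1.284]
force: [0.9, -0.1, 0.6]
width: 33.9
gripper_force: 0.0
```

Call:
jog_arm(
  steps=[
    [-0.2,0,0,0,0,0,0.08],
    [-0.2,0,0,0,0,0,0.08],
    [-0.2,0,0,0,0,0,0.08],
    [-0.2,0,0,0,0,0,0.08],
    [-0.2,0,0,0,0,0,0.08],
    [-0.2,0,0,0,0,0,0.08],
    [-0.2,0,0,0,0,0,0.08],
    [-0.2,0,0,0,0,0,0.08],
    [-0.2,0,0,0,0,0,0],
  ],
)

```text
clock: 19.88
eef_pos: [648.3, 231.6, 339.1]
tool_rot: [-3.141, -0.001, 0.006]
force: [0.1, -0.6, -0.2]
width: 34.2
gripper_force: 0.0
```

Call:
jog_arm(
  steps=[
    [-0.1,-0.0442,0.1026,0,0,0,0],
    [-0.1,-0.0442,0.1026,0,0,0,0],
    [-0.1,-0.0442,0.1026,0,0,0,0],
    [-0.1,-0.0442,0.1026,0,0,0,0],
    [-0.1,0,0,0.1,0,0,0],
    [-0.1,0,0,0.09,0,0,0],
    [-1,0,0,0,0,0,0],
    [-1,0,0,0,0,0,0],
    [-1,0,0,0,0,0,0],
  ],
)

```text
clock: 21.0
eef_pos: [561.2, 26.0, 244.8]
tool_rot: [-3.141, -0.002, 0.005]
force: [-0.6, 0.3, -1.9]
width: 12.8
gripper_force: 59.9
```

```bash
python3 st.py
```

```text
[561.22  25.96 244.84] [-3.14 -0.    0.  ] [-0.58  0.35 -1.91] [0.12 0.16 0.01] 12.756693771148914 59.90207254886627
```

Call:
jog_arm(
  steps=[
    [-1,0,0,0,0,0,-0.08],
    [-1,0,0,0,0,0,-0.08],
    [-1,0,0,0,0,0,-0.08],
    [-1,0,0,0,0,0,-0.08],
    [-1,0,0,0,0,0,-0.08],
    [-1,0,0,0,0,0,-0.08],
    [-1,0,0,0,0,0,-0.08],
    [-1,0,0,0,0,0,-0.08],
    [-1,0,0,0,0,0,0],
  ],
)

```text
clock: 22.12
eef_pos: [560.2, 25.1, 244.2]
tool_rot: [-3.141, 0.001, 1.282]
force: [-3.7, -0.3, 0.3]
width: 13.1
gripper_force: 60.4
```

```bash
python3 st.py
```

```text
[560.25  25.06 244.18] [-3.14  0.    1.28] [-3.68 -0.29  0.33] [-0.1   0.87 -0.08] 13.14748644974989 60.447959303855896
```

Call:
jog_arm(
  steps=[
    [-1,0,0,-0.04,0,0,0],
    [-1,0,0,-0.08,0,0,0],
    [-1,0,0,-0.08,0,0,0],
    [-1,0.109,-0.0223,0,0,0,0],
    [-1,0.109,-0.0223,0,0,0,0],
    [-1,0.109,-0.0223,0,0,0,0],
    [-1,0.109,-0.0223,0,0,0,0],
    [-1,0.109,-0.0223,0,0,0,0],
    [-1,0,0,0,0,0,0],
  ],
)

```text
clock: 23.25
eef_pos: [582.9, 309.6, 344.7]
tool_rot: [3.141, -0.007, 1.289]
force: [0.1, 0.3, -0.4]
width: 13.0
gripper_force: 60.1
```

```bash
python3 st.py; python3 - <<'E'
from bars import *
im=save('wrist','w6'); bars(im,68,92); tray(im)
X=cloud(im); m=((X[...,2]>28)&(X[...,2]<42)&(X[...,1]<350)&(X[...,0]<720)); P=X[m]; print(P.min(0),P.max(0))
E
```

```text
[582.93 309.63 344.73] [ 3.14 -0.01  1.29] [ 0.14  0.29 -0.4 ] [-0.02  0.03  0.04] 12.976589397549372 60.08037865161896
929 [416.8 193.9] 80.40565293655231 ((654.6798706054688, 297.1443176269531), (34.6437873840332, 13.963282585144043), 72.7662582397461)
821 [423.8 262.8] 80.20959741470678 ((649.0756225585938, 235.69313049316406), (34.79560852050781, 14.126470565795898), 74.29676818847656)
tray 1451 ((789.1776733398438, 265.0658874511719), (5.7177581787109375, 190.18124389648438), 5.8653564453125)
tray 2318 ((617.2775268554688, 267.95501708984375), (140.6911163330078, 160.4451904296875), 84.81160736083984)
[290.2 129.3  28. ] [718.2 349.8  42. ]
```

View pics/w6.png

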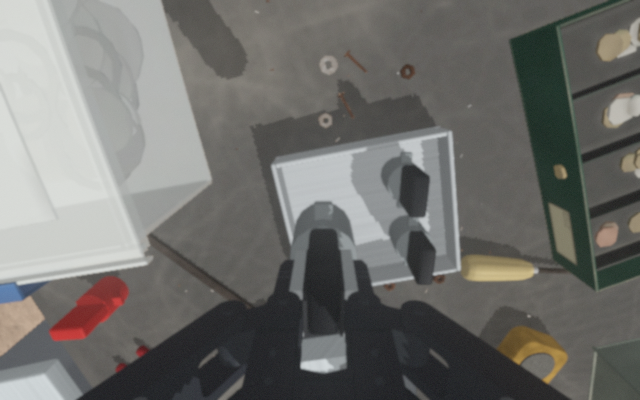

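Two filters stand upright in the tray at (410,190) and (420,255), and the tray hasn't moved. I'm placing the third.

Call:
jog_arm(
  steps=[
    [-1,-0.0146,0.0074,0.08,0,0,0],
    [-1,0,0,0.1,0,0,0],
    [-1,0,0,0.055,0,0,0],
    [-1,0,0,0,0,0,0],
    [-0.2,0,0,0,0,0,0],
    [-0.2,0,0,0,0,0,0],
    [-0.2,0,0,-0.1,0,0,0],
    [-0.2,0,0,-0.13,0,0,0],
  ],
)

```text
clock: 24.3
eef_pos: [585.7, 294.1, 338.9]
tool_rot: [-3.14, 0.002, 1.283]
force: [1.0, 0.2, -0.2]
width: 34.1
gripper_force: 0.0
```

Call:
jog_arm(
  steps=[
    [-0.2,0,0,0,0,0,0.08],
    [-0.2,0,0,0,0,0,0.08],
    [-0.2,0,0,0,0,0,0.08],
    [-0.2,0,0,0,0,0,0.08],
    [-0.2,0,0,0,0,0,0.08],
    [-0.2,0,0,0,0,0,0.08],
    [-0.2,0,0,0,0,0,0.08],
    [-0.2,0,0,0,0,0,0.08],
    [-0.2,0,0,0,0,0,0],
  ],
)

```text
clock: 25.42
eef_pos: [585.8, 294.9, 339.1]
tool_rot: [-3.141, -0.001, 0.005]
force: [-0.7, -0.5, -0.0]
width: 34.3
gripper_force: 0.0
```

Call:
jog_arm(
  steps=[
    [-0.1,-0.0094,0.101,0,0,0,0],
    [-0.1,-0.0094,0.101,0,0,0,0],
    [-0.1,-0.0094,0.101,0,0,0,0],
    [-0.1,-0.0094,0.101,0,0,0,0],
    [-0.1,0,0,0.1,0,0,0],
    [-0.1,0,0,0.09,0,0,0],
    [-1,0,0,0,0,0,0],
    [-1,0,0,0,0,0,0],
    [-1,0,0,0,0,0,0],
  ],
)

```text
clock: 26.55
eef_pos: [568.2, 93.0, 244.6]
tool_rot: [-3.141, -0.002, 0.005]
force: [-0.4, 0.4, -3.8]
width: 13.3
gripper_force: 59.3
```

```bash
python3 st.py
```

```text
[568.17  93.01 244.57] [-3.14 -0.    0.  ] [-0.37  0.43 -3.76] [0.15 0.14 0.05] 13.270008994646428 59.319562911987305
```

Call:
jog_arm(
  steps=[
    [-1,0,0,0,0,0,-0.08],
    [-1,0,0,0,0,0,-0.08],
    [-1,0,0,0,0,0,-0.08],
    [-1,0,0,0,0,0,-0.08],
    [-1,0,0,0,0,0,-0.08],
    [-1,0,0,0,0,0,-0.08],
    [-1,0,0,0,0,0,-0.08],
    [-1,0,0,0,0,0,-0.08],
    [-1,0,0,0,0,0,0],
  ],
)

```text
clock: 27.68
eef_pos: [567.3, 92.4, 244.3]
tool_rot: [-3.141, 0.001, 1.283]
force: [-4.3, -0.4, 1.9]
width: 13.0
gripper_force: 60.3
```

```bash
python3 st.py
```

```text
[567.27  92.41 244.34] [-3.14  0.    1.28] [-4.31 -0.35  1.94] [ 0.01  1.06 -0.09] 12.98149657813792 60.280559062957764
```

Call:
jog_arm(
  steps=[
    [-1,0,0,-0.04,0,0,0],
    [-1,0,0,-0.08,0,0,0],
    [-1,0,0,-0.08,0,0,0],
    [-1,0.094,-0.02,0,0,0,0],
    [-1,0.094,-0.02,0,0,0,0],
    [-1,0.094,-0.02,0,0,0,0],
    [-1,0,0,0,0,0,0],
    [-1,0,0,0,0,0,0],
  ],
)

```text
clock: 28.68
eef_pos: [579.4, 236.0, 343.9]
tool_rot: [3.139, 0.0, 1.283]
force: [0.2, -0.3, -1.6]
width: 13.3
gripper_force: 60.0
```

```bash
python3 st.py; python3 - <<'E'
from bars import *
im=save('wrist','w7'); bars(im,68,92); tray(im)
E
```

```text
[579.37 236.05 343.9 ] [3.14 0.   1.28] [ 0.21 -0.34 -1.59] [-0.06 -0.02 -0.01] 13.257597599014915 60.00182747840881
1114 [401.4  94.6] 80.426777617928 ((654.8900756835938, 296.7802734375), (33.404972076416016, 13.735194206237793), 72.88652038574219)
891 [311.1 126.5] 80.4606297063317 ((587.284423828125, 293.88311767578125), (33.664466857910156, 13.049951553344727), 73.27623748779297)
952 [411.2 177.8] 80.39870258653113 ((648.8549194335938, 235.2047882080078), (34.44021224975586, 14.490381240844727), 72.1783447265625)
tray 1608 ((790.7572631835938, 252.52493286132812), (5.71776819229126, 165.23611450195312), 5.597451686859131)
tray 3658 ((617.1737670898438, 268.063720703125), (140.54449462890625, 160.42640686035156), 84.90093231201172)
```

Call:
jog_arm(
  steps=[
    [-1,0,0,0.08,0,0,0],
    [-1,0,0,0.1,0,0,0],
    [-1,0,0,0.054,0,0,0],
    [-1,0,0,0,0,0,0],
    [-0.2,0,0,0,0,0,0],
    [-0.2,0,0,0,0,0,0],
    [-0.2,0,0,-0.1,0,0,0],
    [-0.2,0,0,-0.13,0,0,0],
    [-0.2,0,0,-0.06,0,0,0],
  ],
)

```text
clock: 29.85
eef_pos: [579.5, 237.0, 373.5]
tool_rot: [3.137, -0.004, 1.284]
force: [0.0, 0.3, -1.0]
width: 33.8
gripper_force: 0.0
```

Call:
jog_arm(
  steps=[
    [0.8,0,0,0,0,0,0.08],
    [0.8,0,0,0,0,0,0.08],
    [0.8,0,0,0,0,0,0.08],
    [0.8,0,0,0,0,0,0.08],
    [0.8,0,0,0,0,0,0.08],
    [0.8,0,0,0,0,0,0.08],
    [0.8,0,0,0,0,0,0.08],
    [0.8,0,0,0,0,0,0.08],
    [0.8,0,0,0,0,0,0],
  ],
)

```text
clock: 30.98
eef_pos: [578.8, 236.6, 369.7]
tool_rot: [-3.141, -0.001, 0.006]
force: [0.7, -0.5, -0.6]
width: 77.0
gripper_force: 0.0
```

Call:
jog_arm(
  steps=[
    [0.8,-0.0067,0.1017,0,0,0,0],
    [0.8,-0.0067,0.1017,0,0,0,0],
    [0.8,-0.0067,0.1017,0,0,0,0],
    [0.8,-0.0067,0.1017,0,0,0,0],
    [0.8,-0.0067,0.1017,0,0,0,0],
    [0.8,-0.0067,0.1017,0,0,0,0],
    [0.8,0,0,0,0,0,0],
    [0.8,0,0,0,0,0,0],
  ],
)

```text
clock: 31.98
eef_pos: [560.1, -68.5, 369.2]
tool_rot: [-3.141, -0.001, 0.006]
force: [-0.9, 0.5, -0.2]
width: 76.8
gripper_force: 0.0
```

```bash
python3 st.py; python3 - <<'E'
from bars import *
t=save('top','t8'); tray(t); X=cloud(t)
m=((X[...,2]>70)&(X[...,2]<90)&(abs(X[...,0]-617)<90)&(abs(X[...,1]-268)<80)).astype(np.uint8)
n,l,s,ce=cv2.connectedComponentsWithStats(m)
for i in range(1,n):
    if s[i,4]>10: print(s[i,4],X[l==i].mean(0))
E
python3 rel.py 39.5 0.15 44
```

```text
[560.1  -68.45 369.16] [-3.14 -0.    0.01] [-0.89  0.51 -0.19] [ 0.   -0.04 -0.  ] 76.82067008342406 0.0
53 [646.5 300.9  80.4]
53 [641.1 239.5  80.5]
53 [579.2 297.5  80. ]
53 [570.5 239.4  80.8]
[-1, 0.0107, 0.0152, 0, 0, 0, 0], [-1, 0.0083, 0.0166, 0, 0, 0, 0], [-1, 0.0057, 0.0177, 0, 0, 0, 0], [-1, 0.003, 0.0183, 0, 0, 0, 0], [-1, 0.0003, 0.0186, 0, 0, 0, 0], [-1, -0.0025, 0.0184, 0, 0, 0, 0], [-1, -0.0052, 0.0178, 0, 0, 0, 0], [-1, -0.0078, 0.0168, 0, 0, 0, 0], [-1, -0.0103, 0.0155, 0, 0, 0, 0], [-1, -0.0125, 0.0138, 0, 0, 0, 0], -> -46.44366926962349
[-1, -0.0144, 0.0118, 0, 0, 0, 0], [-1, -0.016, 0.0095, 0, 0, 0, 0], [-1, -0.0172, 0.007, 0, 0, 0, 0], [-1, -0.0181, 0.0043, 0, 0, 0, 0], [-1, -0.0185, 0.0016, 0, 0, 0, 0], [-1, -0.0185, -0.0012, 0, 0, 0, 0], [-1, -0.0182, -0.004, 0, 0, 0, 0], [-1, -0.0174, -0.0066, 0, 0, 0, 0], [-1, -0.0162, -0.0091, 0, 0, 0, 0], [-1, -0.0146, -0.0115, 0, 0, 0, 0], -> -132.38733853924694
[-1, -0.0127, -0.0135, 0, 0, 0, 0], [-1, -0.0106, -0.0153, 0, 0, 0, 0], [-1, -0.0082, -0.0167, 0, 0, 0, 0], [-1, -0.0056, -0.0177, 0, 0, 0, 0], [-1, -0.0029, -0.0184, 0, 0, 0, 0], [-1, -0.0001, -0.0186, 0, 0, 0, 0], [-1, 0.0027, -0.0184, 0, 0, 0, 0], [-1, 0.0054, -0.0178, 0, 0, 0, 0], [-1, 0.008, -0.0168, 0, 0, 0, 0], [-1, 0.0104, -0.0154, 0, 0, 0, 0], -> -218.33100780887037
[-1, 0.0126, -0.0137, 0, 0, 0, 0], [-1, 0.0145, -0.0116, 0, 0, 0, 0], [-1, 0.0161, -0.0093, 0, 0, 0, 0], [-1, 0.0173, -0.0068, 0, 0, 0, 0], [-1, 0.0181, -0.0042, 0, 0, 0, 0], [-1, 0.0185, -0.0014, 0, 0, 0, 0], [-1, 0.0185, 0.0014, 0, 0, 0, 0], [-1, 0.0181, 0.0041, 0, 0, 0, 0], [-1, 0.0173, 0.0068, 0, 0, 0, 0], [-1, 0.0161, 0.0093, 0, 0, 0, 0], -> -304.274677078494
[-1, 0.0145, 0.0116, 0, 0, 0, 0], [-1, 0.0126, 0.0136, 0, 0, 0, 0], [-1, 0.0105, 0.0154, 0, 0, 0, 0], [-1, 0.008, 0.0168, 0, 0, 0, 0],
```

All four filters are in the tray. I'm re-gripping the post.

Call:
jog_arm(
  steps=[
    [0.8,-0.003,0,0.08,0,0,0],
    [0.8,0,0,0.08,0,0,0],
    [-1,0,0,0,0,0,0],
    [-1,0,0,0,0,0,0],
    [-1,0,0,0,0,0,0],
    [-1,0,0,0,0,0,0],
    [-1,0,0,0,0,0,0],
  ],
)

```text
clock: 32.9
eef_pos: [559.4, -68.4, 290.6]
tool_rot: [-3.141, -0.004, 0.004]
force: [0.2, 1.4, 6.9]
width: 20.7
gripper_force: 58.5
```

Call:
jog_arm(
  steps=[
    [-1,0.0107,0.0152,0,0,0,0],
    [-1,0.0083,0.0166,0,0,0,0],
    [-1,0.0057,0.0177,0,0,0,0],
    [-1,0.003,0.0183,0,0,0,0],
    [-1,0.0003,0.0186,0,0,0,0],
  ],
)

```text
clock: 33.52
eef_pos: [573.8, -110.0, 290.6]
tool_rot: [-3.139, -0.004, 0.005]
force: [-1.0, 8.1, 8.2]
width: 20.9
gripper_force: 58.7
```

Call:
jog_arm(
  steps=[
    [-1,-0.0025,0.0184,0,0,0,0],
    [-1,-0.0052,0.0178,0,0,0,0],
    [-1,-0.0078,0.0168,0,0,0,0],
    [-1,-0.0103,0.0155,0,0,0,0],
    [-1,-0.0125,0.0138,0,0,0,0],
  ],
)

```text
clock: 34.15
eef_pos: [556.2, -151.0, 290.6]
tool_rot: [-3.139, -0.008, 0.006]
force: [4.9, 5.2, 4.5]
width: 20.7
gripper_force: 58.7
```

Call:
jog_arm(
  steps=[
    [-1,-0.0144,0.0118,0,0,0,0],
    [-1,-0.016,0.0095,0,0,0,0],
    [-1,-0.0172,0.007,0,0,0,0],
    [-1,-0.0181,0.0043,0,0,0,0],
    [-1,-0.0185,0.0016,0,0,0,0],
  ],
)

```text
clock: 34.78
eef_pos: [514.7, -170.0, 290.7]
tool_rot: [3.141, -0.011, 0.005]
force: [5.7, 2.0, 1.4]
width: 20.7
gripper_force: 58.7
```

Call:
jog_arm(
  steps=[
    [-1,-0.0185,-0.0012,0,0,0,0],
    [-1,-0.0182,-0.004,0,0,0,0],
    [-1,-0.0174,-0.0066,0,0,0,0],
    [-1,-0.0162,-0.0091,0,0,0,0],
    [-1,-0.0146,-0.0115,0,0,0,0],
  ],
)

```text
clock: 35.4
eef_pos: [472.1, -156.1, 290.6]
tool_rot: [3.138, -0.011, 0.003]
force: [6.6, -3.7, 1.7]
width: 20.6
gripper_force: 59.4
```

Call:
jog_arm(
  steps=[
    [-1,-0.0127,-0.0135,0,0,0,0],
    [-1,-0.0106,-0.0153,0,0,0,0],
    [-1,-0.0082,-0.0167,0,0,0,0],
    [-1,-0.0056,-0.0177,0,0,0,0],
    [-1,-0.0029,-0.0184,0,0,0,0],
  ],
)

```text
clock: 36.02
eef_pos: [450.2, -116.5, 290.5]
tool_rot: [3.137, -0.005, 0.001]
force: [1.7, -6.5, 7.7]
width: 20.8
gripper_force: 60.0
```

Call:
jog_arm(
  steps=[
    [-1,-0.0001,-0.0186,0,0,0,0],
    [-1,0.0027,-0.0184,0,0,0,0],
    [-1,0.0054,-0.0178,0,0,0,0],
    [-1,0.008,-0.0168,0,0,0,0],
    [-1,0.0104,-0.0154,0,0,0,0],
  ],
)

```text
clock: 36.65
eef_pos: [461.2, -72.6, 290.4]
tool_rot: [3.137, 0.001, 0.001]
force: [-6.9, -10.8, 16.1]
width: 20.5
gripper_force: 60.9
```

Call:
jog_arm(
  steps=[
    [-1,0.0126,-0.0137,-0.001,0,0,0],
    [-1,0.0145,-0.0116,-0.001,0,0,0],
    [-1,0.0161,-0.0093,-0.001,0,0,0],
  ],
)

```text
clock: 37.02
eef_pos: [479.6, -55.8, 290.5]
tool_rot: [3.136, 0.011, 0.0]
force: [-11.9, -7.6, 9.3]
width: 20.8
gripper_force: 60.4
```

Call:
jog_arm(
  steps=[
    [-1,0.0173,-0.0068,-0.001,0,0,0],
    [-1,0.0181,-0.0042,-0.001,0,0,0],
  ],
)

```text
clock: 37.28
eef_pos: [495.4, -48.8, 290.6]
tool_rot: [3.138, 0.017, 0.002]
force: [-16.9, -3.5, 4.1]
width: 20.7
gripper_force: 60.0
```

Call:
jog_arm(
  steps=[
    [-1,0.0185,-0.0014,0,0,0,0],
    [-1,0.0185,0.0014,0,0,0,0],
  ],
)

```text
clock: 37.52
eef_pos: [512.5, -46.3, 290.5]
tool_rot: [3.141, 0.021, 0.004]
force: [-17.3, 4.6, 13.1]
width: 21.0
gripper_force: 60.6
```

Call:
jog_arm(
  steps=[
    [-1,0.0181,0.0041,0,0,0,0],
  ],
)

```text
clock: 37.65
eef_pos: [522.0, -46.9, 290.5]
tool_rot: [-3.14, 0.02, 0.005]
force: [-20.1, 8.9, 11.1]
width: 20.4
gripper_force: 60.4
```

Call:
jog_arm(
  steps=[
    [-1,0.0173,0.0068,-0.001,0,0,0],
  ],
)

```text
clock: 37.78
eef_pos: [530.7, -48.7, 290.6]
tool_rot: [-3.137, 0.02, 0.006]
force: [-17.9, 11.6, 5.2]
width: 20.9
gripper_force: 60.1
```

Call:
jog_arm(
  steps=[
    [-1,0.0107,0.0062,0,0,0,0],
  ],
)

```text
clock: 37.9
eef_pos: [536.0, -50.6, 290.5]
tool_rot: [-3.136, 0.021, 0.007]
force: [-21.1, 16.1, 12.8]
width: 20.6
gripper_force: 60.7
```

Call:
jog_arm(
  steps=[
    [-1,0.0102,0.007,0,0,0,0],
  ],
)

```text
clock: 38.02
eef_pos: [540.9, -52.8, 290.6]
tool_rot: [-3.134, 0.021, 0.009]
force: [-12.9, 12.5, 2.1]
width: 20.4
gripper_force: 59.9
```

Call:
jog_arm(
  steps=[
    [-1,0.0096,0.0079,0,0,0,0],
  ],
)

```text
clock: 38.15
eef_pos: [551.3, -60.1, 290.9]
tool_rot: [-3.138, 0.004, 0.007]
force: [1.2, 5.0, -11.8]
width: 20.5
gripper_force: 59.0
```

Call:
jog_arm(
  steps=[
    [-1,0.0086,0.009,0.002,0,0,0],
    [-1,0,0,0,0,0,0],
    [-1,0,0,0,0,0,0],
  ],
)

```text
clock: 38.52
eef_pos: [558.0, -67.1, 290.8]
tool_rot: [-3.141, -0.003, 0.004]
force: [3.4, 3.9, -8.5]
width: 20.5
gripper_force: 59.4
```

Call:
jog_arm(
  steps=[
    [1,0,0,0,0,0,0],
    [1,0,0,0,0,0,0],
    [1,0,0,0,0,0,0],
    [1,0,0,-0.1,0,0,0],
    [1,0,0,-0.1,0,0,0],
    [1,-0.11,0.04,0,0,0,0],
    [1,-0.11,0.04,0,0,0,0],
    [1,-0.03,0.02,0,0,0,0],
    [1,0,0,0,0,0,0],
  ],
)

```text
clock: 39.65
eef_pos: [432.0, -118.8, 391.2]
tool_rot: [3.141, -0.001, 0.001]
force: [0.7, 0.2, -0.5]
width: 85.6
gripper_force: 0.0
```

```bash
python3 st.py; python3 - <<'E'
from bars import *
im=save('wrist','w9'); X=cloud(im)
m=((X[...,2]>142)&(X[...,2]<165)).astype(np.uint8)
n,l,s,ce=cv2.connectedComponentsWithStats(m)
for i in range(1,n):
    if s[i,4]>30: print(s[i],ce[i],cv2.minEnclosingCircle(X[l==i][:,:2].astype(np.float32)))
t=save('top','t9')
b=dict(np.load('pics/w2.npz'))
r=lambda a,x:cv2.resize(a,x,interpolation=cv2.INTER_CUBIC)
cv2.imwrite('pics/f.png',np.vstack([np.hstack([r(q['pixels'][155:230,290:390,::-1],(400,300)) for q in (b,im)]),r(t['pixels'][130:205,200:400,::-1],(800,300))]))
E
```

```text
[ 432.04 -118.85  391.22] [ 3.14 -0.    0.  ] [ 0.7   0.23 -0.51] [ 0.07 -0.03 -0.08] 85.5749185680395 0.0
[ 216    0   40   37 1183] [235.6  16.6] ((557.2384033203125, -67.19998168945312), 10.878473281860352)
```

View pics/f.png

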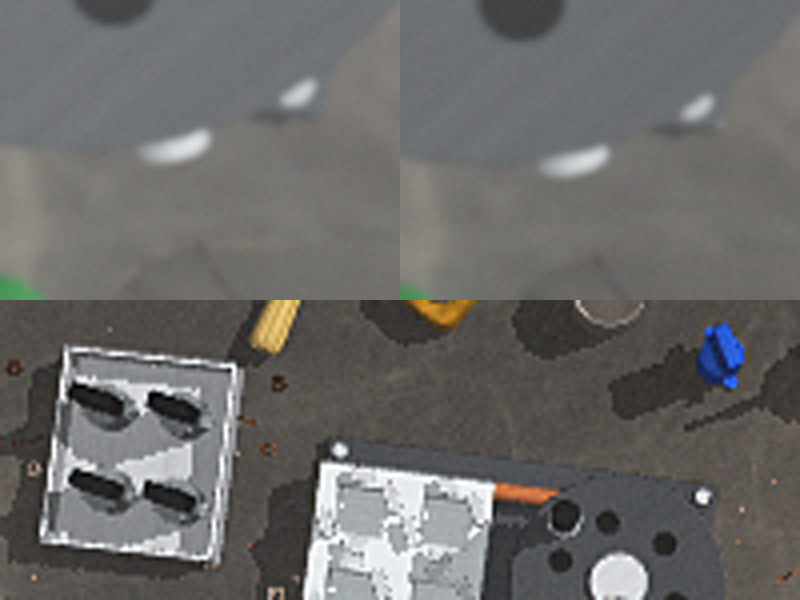

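The pin block looks the same as it did after the first bleed: flush, with no nub, so the pin is home. All four filters stand upright in the tray, the sockets are empty, and the gripper is clear. I'm handing in.

```bash
python3 -c "
from cell import *
print(finish_job())"
```

```text
the job is handed in; nothing more can be done
None
```

Job handed in at about 40 s: the compressor was bled, all four filters were put in the steel tray, and the wheel was turned once more to just past the peak and let go, with the pin appearing home in the wrist view.

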